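Slide the sensor panel into the test ring and hold the probe on its contact

ROBOT

A 6-joint arm with a two-finger parallel gripper is mounted at the origin on the work surface. World frame = base frame: x ahead of the robot, y to its left, z up, the work surface at z = 0. Lengths are in m, angles in degrees, forces in N, time in s.
With the tool pointing down it reaches from about 0.275 to 0.825 m from the base axis. Payload 4.9 kg.
Tool frame: the origin (TCP) lies midway between the tips of the shut fingers; the grasp point (between the pads) lies 19 mm behind it (arm.tcp_to_grasp is the distance from the TCP to the grasp point, in m); z points along the fingers, y is the line along which they close (so a half turn about z gives the same grasp; the last joint's range is limited). The gripper opens to 85 mm and grips with 20 to 120 N. Pads are 22 mm wide; open, the fingers measure 114 mm over their backs; the gripper's body (76 mm by 85 mm) begins 54 mm behind the grasp point. The pads swing forward as they close: fully open they stand 13 mm farther back than shut.
Start: joints at [-80.512, 18.69, -11.035, 60.275, 0, 82.311], TCP at [0.162, -0.525, 0.231] pointing down, gripper open.
Joint ranges: [-152.03, 152.03], [-55.5, 102.48], [-74.3, 77.21], [-110.64, 120.58], [-84.22, 78.4], [-180, 180]. Speed limits (degrees/s): [147.25, 147.25, 180, 180, 180, 180].

INTERFACE

Orientations are given as [roll, pitch, yaw] about the fixed x, y, z axes, in that order (R = Rz(yaw) Ry(pitch) Rx(roll)).
In Python, from station import arm gives the robot as it stands.
- The arm moves only by the shell command python3 -m jog 'ROWS' [FORCE]. ROWS is JSON, a list of rows, each an object with "gripper": the closure, from 0 (fully open) to 1 (shut); "delta_pos": the shift along the tool's x, y, z in cm, a list of three; "turn": the turn, a rotation vector about the tool's x, y, z in degrees, a list of three. A call has 1 to 8 rows; each row is the pose to reach, as a shift and turn from the pose commanded when the call began, along the tool's axes at that moment; what a row does not reach only later rows make up. A row lasts 1/10 s, in which the tool goes at most 50 mm and 8.59 degrees, less where a joint would pass 70% of its speed; a pose out of reach is approached as far as the arm can. A call with a gripper value outside its range is refused whole. The fingers move at their own pace and stop on an object; FORCE is the grip in N (left out, the last holds). Time passes only in rows, so rows that repeat a pose let the fingers close. It gives the time, the measured TCP pose, the force, the opening and the grip force at its end, in the units of the state.
- arm.get_obs(): the state, without advancing time (a new reading comes with each control period).
- arm.grab_frame(name): name is "scene" or "top"; returns the picture (400x640x3 uint8, blue, green, red); there is no depth.
- arm.camera_params(name): a dict with "K" (3x3 intrinsics, pixels), "extrinsics" (4x4, takes a point from camera to world coordinates). Camera axes: x right, y up, looking along -z (the intrinsics and any distortion apply to the point x, -y, -z); pixel columns grow to the right and rows downward; lengths in m; the calibration is good to about 2 mm. A picture is of the moment at which its call begins. camera_params takes no time and is no camera call.
- arm.close_job(): hands the job in; it is judged then, once.
The state is a dict: "time": time; "q": joint angles; "qd": joint speeds; "joint_torque": joint torques, N m; "position": TCP position; "tcp_rot": TCP orientation; "contact_force": force on the tool from outside, world axes, zero at the start; "wrist_torque": the same for the moment, N m; "opening": opening from 0.0 (shut) to 1.0 (fully open); "grasp_force": force on a finger pad.
Only numpy, scipy, OpenCV 4.12 (cv2) and the standard library are available. Lean on these libraries where they do the work, as an engineer would, in place of code of your own. Each camera call takes 0.05 s, during which the arm holds its last target. There are 200 camera calls.

TASK

Slide the little sloping plywood panel along the bench, without lifting or tipping it, out of the plain painted ring and wholly inside the painted ring that has four tick marks. Then take the spring-tipped test probe out of its wooden stand and hold it square (at right angles) to the sloping panel with its tip in the middle of the round metal contact, pressing gently so that the spring tip goes about half-way in. Finish while still holding it there, the probe carried by the gripper alone, and leave the other things on the bench where they are.

Things in the scene. Friction and masses are not known exactly. Their poses are not given: they have to be found in the camera images.
- panel: Loose plywood board, 110 x 110 mm in plan, 8 mm thick, on four 24 mm square pine legs, outer faces 54 mm from the middle; about 0.6 kg. Origin on the bench under its middle, z up, x from low front to high rear edge. It slopes 20 degrees: top 42 mm high at the front (x = -55), 62 in the middle, 82 at the rear (x = +55). On slippery plastic gliders: slides with 1.5 to 3 N.
- panel_grip (a point): Where to pinch the panel's wooden grip bar: the bar stands upright on the rear of the board, 16 mm thick (along the panel's x), 60 mm long (along its y); the point is on its centre line 108 mm above the bench, 12 mm below the bar's top and 32 mm above the board. It lies at x = +38 mm, y = 0 of the panel.
- contact: Dark steel contact disc, 24 mm in diameter, standing 3 mm proud of the sloping board and fixed to it, on the front half (panel x = -22 mm, y = 0, 57 mm above the bench). Origin at the centre of its top face; its z axis points out of the board at right angles (20 degrees from vertical, leaning to the panel's front, -x); its x axis runs up the slope.
- park_mark: Centre of the plain thin white ring painted on the bench, 190 mm in diameter, in which the panel stands at the start. Flat paint, no height. It may be on either side.
- test_mark: Centre of the other white ring painted on the bench, 190 mm in diameter, with four short ticks outside it at 45, 135, 225 and 315 degrees: where the panel must go. Flat paint, no height.
- stand: Fixed wooden block, 60 x 60 mm and 75 mm high, with a 17 mm vertical through hole in the middle that holds the probe. Origin at the centre of its underside.
- probe: Loose test probe, 80 g, at the start upright in the stand. Origin on its axis at the underside of its 26 mm collar (5 mm thick), which rests on the stand's top; z points along the axis away from the tip. Above the collar is a grey grip 16 x 16 mm square, flats facing the probe's x and y, from 5 to 80 mm. Below the collar is a round nose of 12 mm diameter, 40 mm long, then the brass tip, 6 mm in diameter, reaching 25 mm farther. It must rise 65 mm to clear the stand.
- probe_grip (a point): Point on the probe's axis in its square grip, 48 mm above the collar's underside: a good place to pinch. It is 113 mm from the extended tip; the grip's end is 32 mm above it.
- probe_tip (a point): Very end of the probe's rounded brass tip; moves with it as it is pressed in.
- plunger (a joint): How far the spring tip is pressed in along the probe's axis: 0 = fully out, 0.010 m = fully in. The spring takes 0.4 N per mm (2 N half-way in, 4 N just before the stop).
- motor: Bystander: small square motor standing shaft up, 42 x 42 x 42 mm (shaft 20 mm more). Origin under its centre.
- tape: Bystander: white roll of tape lying flat, 90 mm in diameter, 19 mm high. Origin under its centre.
- driver: Bystander: black screwdriver 160 mm long lying on the bench.
- jar: Bystander: closed clear jar, 56 mm in diameter, 70 mm high. Origin under its centre.
Things that resemble listed ones, but are neither listed nor needed, are in the scene too. Leave any blue or red look-alike of the probe alone.

How it is judged:
By the outcome, as a careful person would: the job done as asked, in the order asked, and still so for the second after the job is handed in, while the arm keeps its last pose, push and grip.
It also fails if it takes over 61 s, if anything falls off the work surface, if the arm or the gripper's body presses on something with over 40 N, if the wrist force passes 120 N, or if a joint passes its speed limit or range.

## Working session

There is one attempt and no reset: what is moved stays moved. The work goes in short steps, Python scripts to look and compute and a shell command to move; the robot and the scene stay as the last step left them, time stands still between calls to the robot, and variables do not carry over. Pictures are saved under pics/ and viewed, at most 10 in all, crops included, and the job is handed in when it is done.

```bash
ls; mkdir -p pics; python3 - <<'E'
from station import arm
import cv2,numpy as np
for n in("scene","top"):
    f=arm.grab_frame(n);cv2.imwrite(f"pics/{n}0.png",f)
    p=arm.camera_params(n);print(n,{k:np.round(v,4).tolist() if not isinstance(v,str) else v for k,v in p.items()})
o=arm.get_obs();print(o,arm.tcp_to_grasp)
E
```

```text
pics
scene {'K': [[472.0869, 0.0, 316.1306], [0.0, 472.0869, 193.4261], [0.0, 0.0, 1.0]], 'extrinsics': [[0.5916, -0.4955, 0.636, 1.1878], [0.8062, 0.3601, -0.4694, -0.5626], [0.0035, 0.7905, 0.6125, 0.728], [0.0, 0.0, 0.0, 1.0]]}
top {'K': [[374.4594, 0.0, 317.307], [0.0, 374.4594, 203.7619], [0.0, 0.0, 1.0]], 'extrinsics': [[0.0148, 0.9824, -0.1861, 0.3889], [-0.9998, 0.0125, -0.0136, -0.0756], [-0.0111, 0.1863, 0.9824, 0.9431], [0.0, 0.0, 0.0, 1.0]]}
{'time': 0.1, 'q': array([-8.05102489e+01,  1.87285202e+01, -1.10861660e+01,  6.02773715e+01,
        1.16879348e-03,  8.23113391e+01]), 'qd': array([-0.01005414, -0.13918155,  0.12618117,  0.00946831,  0.02031034,
       -0.05114714]), 'joint_torque': array([-1.07737382e-03, -4.44240975e+01,  2.63037533e+01,  8.00913200e-03,
       -2.71141198e-04, -1.47720620e-06]), 'position': array([ 0.16237251, -0.52492052,  0.23057531]), 'tcp_rot': array([-1.79908926e+02, -1.34746863e-02,  1.71784004e+01]), 'contact_force': array([0.73761967, 0.62094865, 0.19126284]), 'wrist_torque': array([ 0.01592421, -0.01793663, -0.00997718]), 'grasp_force': 0.0, 'opening': 0.9997165963094504} 0.0187
```

View pics/scene0.png

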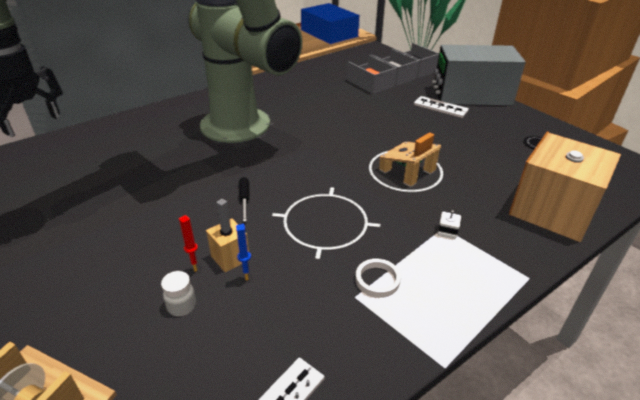

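View pics/top0.png

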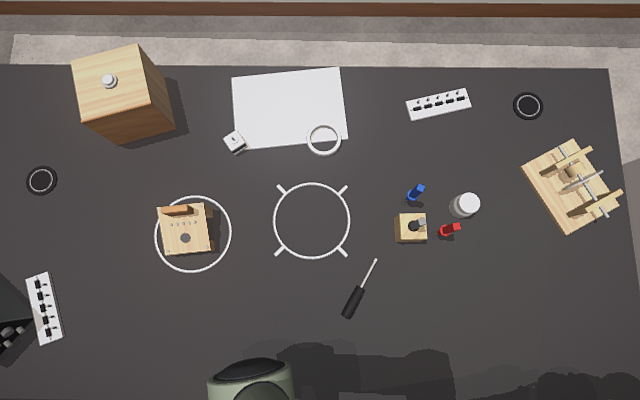

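The scene view shows the panel at (405,165) inside the plain ring, the ticked ring at (325,222), and the stand with the grey probe at (226,240). A red look-alike stands at (190,240) and a blue one at (243,250). In the top view the panel is at (185,230), the ticked ring at (312,220), the stand at (413,227) and the driver at (360,290). Next I'll zoom in on the panel and the stand.

```bash
cat > h.py <<'E'
import numpy as np,cv2
from station import arm
P={n:arm.camera_params(n) for n in("scene","top")}
def ray(n,uv):
    K=np.array(P[n]["K"]);E=np.array(P[n]["extrinsics"])
    d=np.linalg.inv(K)@[uv[0],uv[1],1]; d=E[:3,:3]@[d[0],-d[1],-d[2]]
    return E[:3,3],d/np.linalg.norm(d)
def onz(n,uv,z):
    o,d=ray(n,uv);return o+d*(z-o[2])/d[2]
def tri(us,ut):
    a,d=ray("scene",us);b,e=ray("top",ut)
    s,t=np.linalg.lstsq(np.c_[d,-e],b-a,rcond=None)[0]
    return (a+s*d+b+t*e)/2,np.linalg.norm(a+s*d-b-t*e)
def pix(n,X):
    K=np.array(P[n]["K"]);E=np.array(P[n]["extrinsics"])
    c=E[:3,:3].T@(np.array(X)-E[:3,3]);p=K@[c[0],-c[1],-c[2]];return p[:2]/p[2]
E
python3 - <<'E'
from h import *
s=cv2.imread("pics/scene0.png");t=cv2.imread("pics/top0.png")
z=lambda f,x,y,w,h,k:cv2.resize(f[y:y+h,x:x+w],(400,300),interpolation=cv2.INTER_CUBIC)
im=np.vstack([np.hstack([z(s,365,125,80,60,5),z(t,145,187,80,60,5)]),np.hstack([z(s,185,195,80,60,5),z(t,380,185,80,60,5)])])
cv2.imwrite("pics/z0.png",im)
# rings
for n,f in(("scene",s),("top",t)):
    g=f.min(2);m=(g>150).astype(np.uint8)
    c,_=cv2.findContours(m,cv2.RETR_LIST,cv2.CHAIN_APPROX_NONE)
    for q in c:
        if len(q)>90:
            X=np.array([onz(n,p,0)[:2] for p in q[:,0]])
            e=cv2.fitEllipse((X*1000).astype(np.float32));print(n,len(q),q[:,0].mean(0).round(),np.round(e[0],1),np.round(e[1],1))
E
```

```text
scene 104 [548. 393.] [1082.8  -12.1] [27.5 39.6]
scene 138 [292. 385.] [ 822.1 -335.4] [ 60.5 102.6]
scene 449 [428. 291.] [828.4  17.1] [273.8 327.3]
scene 188 [325. 221.] [524.6 -46.2] [185.1 186.6]
scene 266 [326. 222.] [524.9 -46.8] [206.7 212.1]
scene 230 [403. 178.] [486.8 253.9] [190.7 190.9]
scene 121 [441. 106.] [298. 616.] [ 62.1 228. ]
scene 183 [630. 106.] [ 653.1 1140.3] [ 47.1 312. ]
scene 160 [456.  35.] [-128.6 1182.9] [ 98.6 333.6]
scene 168 [394.  31.] [-374.9 1021.8] [ 81.  620.6]
scene 123 [361.  12.] [-648.8 1068.3] [177.5 497.6]
top 173 [ 44. 308.] [300.2 606.1] [ 60.2 216.8]
top 142 [413. 226.] [ 514.7 -305.1] [67.  72.6]
top 605 [191. 232.] [487.9 254.2] [180.4 189.2]
top 207 [311. 220.] [526.4 -47.2] [186.  187.3]
top 281 [311. 220.] [526.4 -47.2] [207.  207.9]
top 454 [569. 193.] [ 622.3 -716.5] [191.  212.3]
top 273 [583. 173.] [ 669.6 -744.8] [ 88.3 155.9]
top 155 [438. 104.] [ 846.  -383.8] [ 61.8 217. ]
top 2036 [323.  73.] [ 884.3 -173.9] [ 328.2 1870.8]
top 142 [310.   1.] [1157.   -38.4] [  0.  198.9]
```

View pics/z0.png

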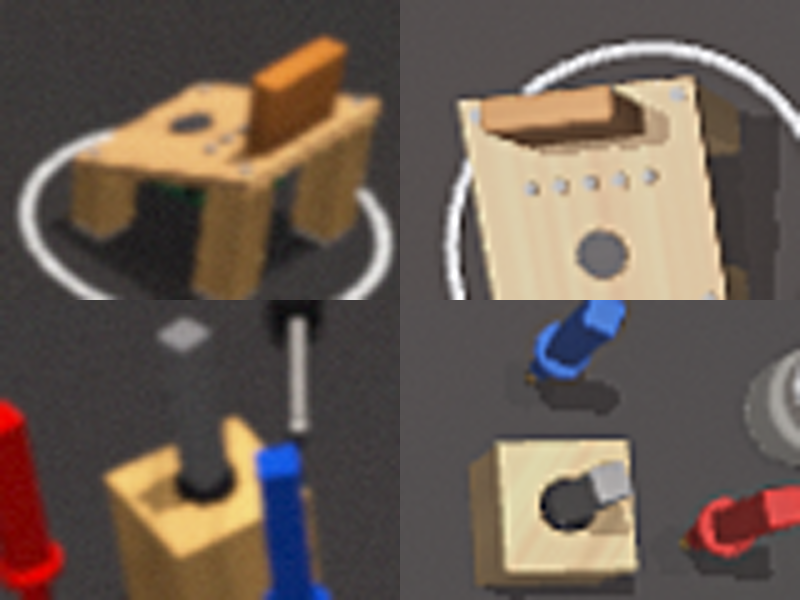

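```bash
python3 - <<'E'
from h import *
np.set_printoptions(precision=4,suppress=True)
s=cv2.imread("pics/scene0.png");t=cv2.imread("pics/top0.png")
S=lambda u,v:(365+u/5-.4,125+v/5-.4);T=lambda u,v:(145+(u-400)/5-.4,187+v/5-.4)
print("rear+y",tri(S(380,97),T(459,101)));print("rear-y",tri(S(245,184),T(693,77)))
bs=[(250,72),(325,38),(348,45),(272,82)]
print("bartop scene z.12",[onz("scene",S(*p),.12)[:2] for p in bs])
print("bartop top z.12",[onz("top",T(*p),.12)[:2] for p in [(483,97),(608,88),(614,121),(488,131)]])
def cen(f,x,y,w,h,lo,hi):
    g=cv2.cvtColor(f[y:y+h,x:x+w],cv2.COLOR_BGR2HSV);m=cv2.inRange(g,lo,hi)
    n,l,st,c=cv2.connectedComponentsWithStats(m);i=1+st[1:,4].argmax();
    ys,xs=np.where(l==i);return c[i]+[x,y],st[i,4],np.c_[xs+x,ys+y]
# contact
cs,a1,_=cen(s,396,144,16,12,(0,0,0),(179,110,130));ct,a2,_=cen(t,176,228,18,20,(0,0,0),(179,80,140))
print("contact",cs,a1,ct,a2,tri(cs,ct))
# probe top
ps,b1,q1=cen(s,212,194,20,18,(0,0,95),(179,60,255));pt,b2,q2=cen(t,414,214,14,16,(0,0,125),(179,40,255))
print("ptop",ps,b1,pt,b2,tri(ps,pt))
for n,q in(("scene",q1),("top",q2)):
    X=np.array([onz(n,p,.155)[:2]*1000 for p in q],np.float32);print(n,cv2.minAreaRect(X))
# panel and stand outlines in top: wood mask
for nm,(x,y,w,h) in(("panel",(140,190,90,80)),("stand",(390,205,50,50))):
    _,a,q=cen(t,x,y,w,h,(5,40,150),(30,255,255));r=cv2.minAreaRect(q.astype(np.float32));print(nm,a,r,cv2.boxPoints(r).round(1).tolist())
    if nm=="stand":
        X=np.array([onz("top",p,.075)[:2]*1000 for p in q],np.float32);print(cv2.minAreaRect(X))
# stand top centre, corner triangulation
S2=lambda u,v:(185+u/5-.4,195+(v-300)/5-.4);T2=lambda u,v:(380+(u-400)/5-.4,185+(v-300)/5-.4)
print("stand corners z.075 top",[onz("top",T2(*p),.075)[:2] for p in[(497,440),(630,439),(636,571),(503,574)]])
print("stand scene",[onz("scene",S2(*p),.075)[:2] for p in[(105,478),(180,557)]], tri(S2(105,478),T2(503,574)),tri(S2(180,557),T2(636,571)))
print("collar top z.08",onz("top",T2(568,503),.08))
E
```

```text
rear+y (array([0.5399, 0.3136, 0.0838]), np.float64(0.0006134659628127543))
rear-y (array([0.5527, 0.2045, 0.0803]), np.float64(0.0016223960734887471))
bartop scene z.12 [array([0.5225, 0.2303]), array([0.5214, 0.285 ]), array([0.5331, 0.2893]), array([0.5356, 0.2323])]
bartop top z.12 [array([0.5353, 0.2863]), array([0.5401, 0.2303]), array([0.5251, 0.2264]), array([0.5199, 0.2826])]
contact [403.1765 149.1176] 17 [184.971  237.5072] 69 (array([0.4715, 0.2508, 0.0564]), np.float64(0.0011387161365290985))
ptop [221.413  201.5435] 46 [421.7347 220.898 ] 49 (array([ 0.5043, -0.2865,  0.1538]), np.float64(0.000152588708802781))
scene ((505.64483642578125, -286.7999267578125), (16.96466636657715, 15.776389122009277), 6.052000045776367)
top ((504.4016418457031, -286.2799987792969), (14.622114181518555, 14.33957290649414), 19.086322784423828)
panel 2011 ((183.3599853515625, 228.51998901367188), (50.06315994262695, 47.23473358154297), 81.8698959350586) [[156.39999389648438, 207.10000610351562], [203.1999969482422, 200.39999389648438], [210.3000030517578, 250.0], [163.5, 256.6000061035156]]
stand 536 ((412.9105224609375, 225.56808471679688), (26.697906494140625, 26.697906494140625), 86.42366790771484) [[398.79998779296875, 213.10000610351562], [425.3999938964844, 211.39999389648438], [427.1000061035156, 238.10000610351562], [400.3999938964844, 239.6999969482422]]
((504.0956726074219, -286.6461486816406), (61.46160888671875, 61.71652603149414), 2.057647228240967)
stand corners z.075 top [array([ 0.5347, -0.2553]), array([ 0.536 , -0.3175]), array([ 0.4742, -0.3178]), array([ 0.4719, -0.2565])]
stand scene [array([ 0.4758, -0.3182]), array([ 0.5355, -0.3148])] (array([ 0.4632, -0.2863,  0.049 ]), np.float64(0.05317887979288936)) (array([ 0.4861, -0.3134,  0.0371]), np.float64(0.0335801223279701))
collar top z.08 [ 0.5047 -0.2863  0.08  ]
```

The measurements agree with the given sizes:

| Item | Measured | Check |
|---|---|---|
| Test ring centre | (0.5255, -0.047) | diameter OK |
| Panel origin | about (0.492, 0.2535), yaw about 7° | rear edge 82 mm high, contact 56 mm high |
| Bar grip point | about (0.5297, 0.258) | – |
| Probe axis | (0.504, -0.2865) | top 154 mm high |

I'll compute the move to above the bar and locate the look-alikes.

```bash
cat >> h.py <<'E'
from scipy.spatial.transform import Rotation as R
def go(pos,rpy):
    o=arm.get_obs();r=R.from_euler("xyz",o["tcp_rot"],degrees=True);t=R.from_euler("xyz",rpy,degrees=True)
    print("cm",np.round(r.inv().apply(np.array(pos)-o["position"])*100,2).tolist(),"turn",np.round((r.inv()*t).as_rotvec(degrees=True),2).tolist(),
     "pos",o["position"].round(4),"rpy",o["tcp_rot"].round(2),"F",o["contact_force"].round(1),"t",round(o["time"],1),"open",round(o["opening"],2),"q",o["q"].round(0))
E
python3 - <<'E'
from h import *
np.set_printoptions(precision=4,suppress=True)
go([.5297,.2581,.2],[180,0,97])
s=cv2.imread("pics/scene0.png");t=cv2.imread("pics/top0.png")
for nm,a,b in(("red",(0,150,80),(6,255,255)),("blue",(105,130,60),(125,255,255))):
    for n,f,(x,y,w,h) in(("scene",s,(170,190,90,100)),("top",t,(395,175,75,70))):
        m=cv2.inRange(cv2.cvtColor(f[y:y+h,x:x+w],cv2.COLOR_BGR2HSV),a,b);q=np.argwhere(m)[:,::-1]+[x,y]
        print(nm,n,q.min(0),q.max(0))
print("red foot",onz("top",(436.6,233),0),"blue foot",onz("top",(406.4,201),0))
print("red top",tri((185,218),(461,226)),"blue top",tri((241,226),(421.5,187)))
E
```

```text
cm [58.22, -63.96, 3.17] turn [-0.07, -0.07, -79.82] pos [ 0.1624 -0.5249  0.2306] rpy [-179.91   -0.01   17.18] F [0.7 0.6 0.2] t 0.1 open 1.0 q [-81.  19. -11.  60.   0.  82.]
red scene [179 215] [197 264]
red top [437 222] [460 235]
blue scene [237 223] [250 272]
blue top [406 183] [424 200]
red foot [ 0.4965 -0.3639  0.    ] blue foot [ 0.5777 -0.2905  0.    ]
red top (array([ 0.4976, -0.3659,  0.1481]), np.float64(0.010869307880546844)) blue top (array([ 0.5807, -0.2889,  0.1468]), np.float64(0.004049895232695955))
```

```bash
python3 -m jog '[{"gripper":0.3,"delta_pos":[58.2,-64,0],"turn":[0,0,-79.8]},{"gripper":0.3,"delta_pos":[58.2,-64,0],"turn":[0,0,-79.8]},{"gripper":0.3,"delta_pos":[58.2,-64,0],"turn":[0,0,-79.8]},{"gripper":0.3,"delta_pos":[58.2,-64,0],"turn":[0,0,-79.8]},{"gripper":0.3,"delta_pos":[58.2,-64,0],"turn":[0,0,-79.8]},{"gripper":0.3,"delta_pos":[58.2,-64,0],"turn":[0,0,-79.8]},{"gripper":0.3,"delta_pos":[58.2,-64,0],"turn":[0,0,-79.8]},{"gripper":0.3,"delta_pos":[58.2,-64,0],"turn":[0,0,-79.8]}]' 20; python3 -c "
from h import *
go([.5297,.2581,.2],[180,0,97])"
```

```text
time: 0.9
position: [0.3324, -0.1614, 0.2313]
tcp_rot: [180.0, 0.0, 86.2]
contact_force: [0.7, -0.4, 0.3]
opening: 0.705
grasp_force: 0.0
cm [43.15, 16.94, 3.13] turn [0.02, 0.01, -10.76] pos [ 0.3324 -0.1614  0.2313] rpy [179.98   0.    86.24] F [ 0.7 -0.4  0.3] t 0.9 open 0.7 q [-37.  -1. -35.  56.   0.  56.]
```

```bash
python3 -m jog '[{"gripper":0.3,"delta_pos":[43.2,16.9,2],"turn":[0,0,-10.8]},{"gripper":0.3,"delta_pos":[43.2,16.9,2],"turn":[0,0,-10.8]},{"gripper":0.3,"delta_pos":[43.2,16.9,2],"turn":[0,0,-10.8]},{"gripper":0.3,"delta_pos":[43.2,16.9,2],"turn":[0,0,-10.8]},{"gripper":0.3,"delta_pos":[43.2,16.9,2],"turn":[0,0,-10.8]},{"gripper":0.3,"delta_pos":[43.2,16.9,2],"turn":[0,0,-10.8]},{"gripper":0.3,"delta_pos":[43.2,16.9,2],"turn":[0,0,-10.8]},{"gripper":0.3,"delta_pos":[43.2,16.9,2],"turn":[0,0,-10.8]}]'; python3 -c "
from h import *
go([.5297,.2581,.2],[180,0,97])"
```

```text
time: 1.7
position: [0.504, 0.1998, 0.2136]
tcp_rot: [-180.0, 0.0, 96.8]
contact_force: [1.5, 0.0, 1.4]
opening: 0.697
grasp_force: 0.0
cm [5.49, 3.24, 1.36] turn [-0.03, 0.02, -0.24] pos [0.504  0.1998 0.2136] rpy [-1.7997e+02  2.0000e-02  9.6760e+01] F [1.5 0.  1.4] t 1.7 open 0.7 q [ 14.  19. -14.  58.  -0.  97.]
```

```bash
python3 -m jog '[{"gripper":0.3,"delta_pos":[5.5,3.2,1.4],"turn":[0,0,-0.2]},{"gripper":0.3,"delta_pos":[5.5,3.2,1.4],"turn":[0,0,-0.2]},{"gripper":0.3,"delta_pos":[5.5,3.2,1.4],"turn":[0,0,-0.2]},{"gripper":0.3,"delta_pos":[5.5,3.2,1.4],"turn":[0,0,-0.2]},{"gripper":0.3,"delta_pos":[5.5,3.2,1.4],"turn":[0,0,-0.2]},{"gripper":0.3,"delta_pos":[5.5,3.2,1.4],"turn":[0,0,-0.2]}]'; python3 - <<'E'
from h import *
go([.5297,.2581,.089],[180,0,97])
s=arm.grab_frame("scene");t=arm.grab_frame("top")
z=lambda f,x,y:cv2.resize(f[y:y+75,x:x+100],(400,300),interpolation=cv2.INTER_CUBIC)
cv2.imwrite("pics/a1.png",np.hstack([z(s,360,85),z(t,130,180)]))
E
```

```text
time: 2.3
position: [0.529, 0.2547, 0.2006]
tcp_rot: [180.0, 0.0, 96.8]
contact_force: [0.8, -1.8, -0.1]
opening: 0.699
grasp_force: 0.0
cm [0.34, 0.1, 11.16] turn [0.02, 0.01, -0.17] pos [0.529  0.2547 0.2006] rpy [1.7998e+02 1.0000e-02 9.6830e+01] F [ 0.8 -1.8 -0.1] t 2.3 open 0.7 q [ 19.  24.  -8.  58.  -0. 102.]
```

View pics/a1.png

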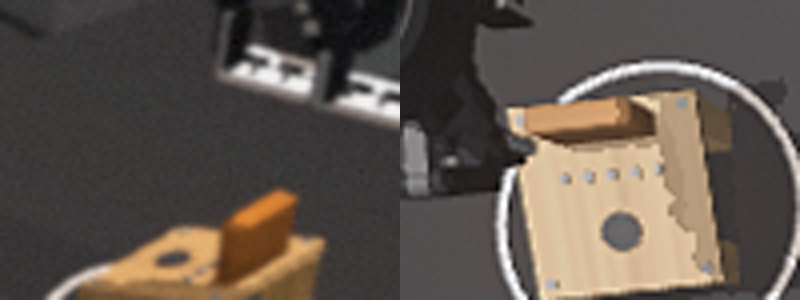

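The fingers straddle the bar in both views: the tips are near (280,80) in the left crop, above the orange bar, and the panel hasn't moved. I'll descend.

```bash
python3 -m jog '[{"gripper":0.3,"delta_pos":[0.3,0.1,3],"turn":[0,0,-0.2]},{"gripper":0.3,"delta_pos":[0.3,0.1,6],"turn":[0,0,-0.2]},{"gripper":0.3,"delta_pos":[0.3,0.1,8],"turn":[0,0,-0.2]},{"gripper":0.3,"delta_pos":[0.3,0.1,9.5],"turn":[0,0,-0.2]},{"gripper":0.3,"delta_pos":[0.3,0.1,10.5],"turn":[0,0,-0.2]},{"gripper":0.3,"delta_pos":[0.3,0.1,11.1],"turn":[0,0,-0.2]},{"gripper":0.3,"delta_pos":[0.3,0.1,11.1],"turn":[0,0,-0.2]},{"gripper":0.3,"delta_pos":[0.3,0.1,11.1],"turn":[0,0,-0.2]}]'; python3 -c "
from h import *
go([.5297,.2581,.089],[180,0,97])"
```

```text
time: 3.2
position: [0.5303, 0.2592, 0.0897]
tcp_rot: [179.9, -0.0, 97.1]
contact_force: [0.3, -0.7, -0.5]
opening: 0.699
grasp_force: 0.0
cm [-0.1, -0.07, 0.07] turn [0.06, -0.01, 0.12] pos [0.5303 0.2592 0.0897] rpy [ 1.7994e+02 -1.0000e-02  9.7120e+01] F [ 0.3 -0.7 -0.5] t 3.2 open 0.7 q [ 19.  30. -16.  44.  -0. 102.]
```

```bash
python3 -m jog '[{"gripper":0.5,"delta_pos":[0,0,0],"turn":[0,0,0]},{"gripper":0.65,"delta_pos":[0,0,0],"turn":[0,0,0]},{"gripper":0.75,"delta_pos":[0,0,0],"turn":[0,0,0]},{"gripper":0.9,"delta_pos":[0,0,0],"turn":[0,0,0]},{"gripper":0.9,"delta_pos":[0,0,0],"turn":[0,0,0]},{"gripper":0.9,"delta_pos":[0,0,0],"turn":[0,0,0]},{"gripper":0.9,"delta_pos":[0,0,0],"turn":[0,0,0]},{"gripper":0.9,"delta_pos":[0,0,0],"turn":[0,0,0]}]' 25; python3 -c "
from h import *
go([.5297+.0335,.2581-.3005,.089],[180,0,97])"
```

```text
time: 4.0
position: [0.5298, 0.2592, 0.0895]
tcp_rot: [180.0, -0.0, 97.1]
contact_force: [-2.4, 0.2, 5.9]
opening: 0.18
grasp_force: 26.1
cm [-30.34, -0.43, 0.04] turn [0.02, -0.01, 0.14] pos [0.5298 0.2592 0.0895] rpy [ 1.7998e+02 -1.0000e-02  9.7140e+01] F [-2.4  0.2  5.9] t 4.0 open 0.18 q [ 19.  30. -16.  44.   0. 102.]
```

```bash
python3 -m jog '[{"gripper":0.9,"delta_pos":[-0.5,0,0],"turn":[0,0,0]},{"gripper":0.9,"delta_pos":[-1.5,0,0],"turn":[0,0,0]},{"gripper":0.9,"delta_pos":[-3,0,0],"turn":[0,0,0]},{"gripper":0.9,"delta_pos":[-4.5,-0.1,0],"turn":[0,0,0]},{"gripper":0.9,"delta_pos":[-6,-0.1,0],"turn":[0,0,0]},{"gripper":0.9,"delta_pos":[-7.5,-0.1,0],"turn":[0,0,0]},{"gripper":0.9,"delta_pos":[-8.5,-0.1,0],"turn":[0,0,0]},{"gripper":0.9,"delta_pos":[-9,-0.1,0],"turn":[0,0,0]}]';  python3 -c "
from h import *
go([.5298+.0335,.2592-.3005,.0895],[180,0,97.1])"
```

```text
time: 4.8
position: [0.5405, 0.1685, 0.0894]
tcp_rot: [179.9, -0.0, 97.1]
contact_force: [-0.3, 5.8, 5.7]
opening: 0.185
grasp_force: 26.2
cm [-21.1, -0.31, -0.02] turn [0.05, -0.04, -0.05] pos [0.5405 0.1685 0.0894] rpy [ 1.7995e+02 -4.0000e-02  9.7050e+01] F [-0.3  5.8  5.7] t 4.8 open 0.19 q [ 10.  28. -20.  42.   0.  93.]
```

```bash
python3 -m jog '[{"gripper":0.9,"delta_pos":[-0.7,0,0],"turn":[0,0,0]},{"gripper":0.9,"delta_pos":[-2,0,0],"turn":[0,0,0]},{"gripper":0.9,"delta_pos":[-3.5,0,0],"turn":[0,0,0]},{"gripper":0.9,"delta_pos":[-5.5,-0.1,0],"turn":[0,0,0]},{"gripper":0.9,"delta_pos":[-7.5,-0.1,0],"turn":[0,0,0]},{"gripper":0.9,"delta_pos":[-9.5,-0.1,0],"turn":[0,0,0]},{"gripper":0.9,"delta_pos":[-11,-0.2,0],"turn":[0,0,0]},{"gripper":0.9,"delta_pos":[-12,-0.2,0],"turn":[0,0,0]}]';  python3 -c "
from h import *
go([.5298+.0335,.2592-.3005,.0895],[180,0,97.1])"
```

```text
time: 5.6
position: [0.553, 0.049, 0.0894]
tcp_rot: [180.0, -0.0, 97.1]
contact_force: [-1.6, 5.4, 6.2]
opening: 0.18
grasp_force: 26.4
cm [-9.09, -0.09, -0.01] turn [0.04, -0.05, -0.05] pos [0.553  0.049  0.0894] rpy [ 1.7996e+02 -5.0000e-02  9.7050e+01] F [-1.6  5.4  6.2] t 5.6 open 0.18 q [ -3.  27. -21.  42.   0.  80.]
```

```bash
python3 -m jog '[{"gripper":0.9,"delta_pos":[-0.7,0,0],"turn":[0,0,0]},{"gripper":0.9,"delta_pos":[-2,0,0],"turn":[0,0,0]},{"gripper":0.9,"delta_pos":[-4,0,0],"turn":[0,0,0]},{"gripper":0.9,"delta_pos":[-6,-0.1,0],"turn":[0,0,0]},{"gripper":0.9,"delta_pos":[-7.7,-0.1,0],"turn":[0,0,0]},{"gripper":0.9,"delta_pos":[-8.7,-0.1,0],"turn":[0,0,0]},{"gripper":0.9,"delta_pos":[-9.1,-0.1,0],"turn":[0,0,0]},{"gripper":0.9,"delta_pos":[-9.1,-0.1,0],"turn":[0,0,0]}]';  python3 - <<'E'
from h import *
go([.5298+.0335,.2592-.3005,.0895],[180,0,97.1])
s=arm.grab_frame("scene");t=arm.grab_frame("top")
z=lambda f,x,y:cv2.resize(f[y:y+120,x:x+160],(400,300),interpolation=cv2.INTER_CUBIC)
cv2.imwrite("pics/a2.png",np.hstack([z(s,250,140),z(t,230,150)]))
E
```

```text
time: 6.4
position: [0.5631, -0.0418, 0.0894]
tcp_rot: [180.0, 0.1, 97.0]
contact_force: [-0.4, 1.3, 5.4]
opening: 0.181
grasp_force: 26.3
cm [0.05, 0.02, -0.01] turn [0.02, 0.05, -0.07] pos [ 0.5631 -0.0418  0.0894] rpy [1.7998e+02 5.0000e-02 9.7030e+01] F [-0.4  1.3  5.4] t 6.4 open 0.18 q [-12.  28. -20.  42.  -0.  71.]
```

View pics/a2.png

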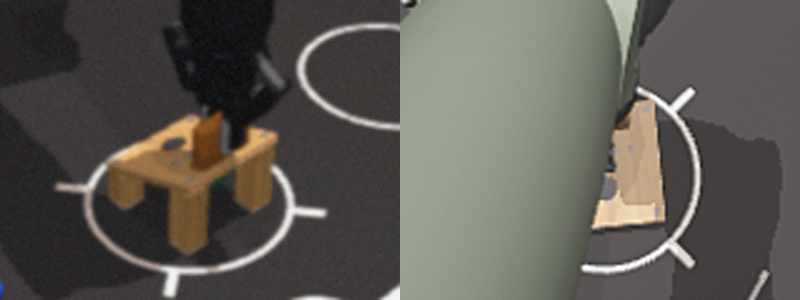

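The panel stands inside the ticked ring in both views. In the scene crop the legs sit within the ellipse centred at (190,200). I'll release and rise.

```bash
python3 -m jog '[{"gripper":0.6,"delta_pos":[0,0,0],"turn":[0,0,0]},{"gripper":0.4,"delta_pos":[0,0,0],"turn":[0,0,0]},{"gripper":0.4,"delta_pos":[0,0,0],"turn":[0,0,0]},{"gripper":0.4,"delta_pos":[0,0,-2],"turn":[0,0,0]},{"gripper":0.4,"delta_pos":[0,0,-6],"turn":[0,0,0]},{"gripper":0.4,"delta_pos":[0,0,-11],"turn":[0,0,0]},{"gripper":0.4,"delta_pos":[0,0,-14],"turn":[0,0,0]},{"gripper":0.4,"delta_pos":[0,0,-14],"turn":[0,0,0]}]';  python3 - <<'E'
from h import *
go([.504,-.2865,.22],[180,0,14])
E
```

```text
time: 7.3
position: [0.5658, -0.0408, 0.2339]
tcp_rot: [179.6, 0.2, 97.1]
contact_force: [1.1, -0.2, -0.4]
opening: 0.6
grasp_force: 0.0
cm [-23.6, -9.2, 1.4] turn [0.5, -0.17, 83.14] pos [ 0.5658 -0.0408  0.2339] rpy [179.55   0.19  97.14] F [ 1.1 -0.2 -0.4] t 7.3 open 0.6 q [-12.  20.  -9.  61.  -0.  71.]
```

```bash
python3 -m jog '[{"gripper":0.4,"delta_pos":[-23.6,-9.2,1.4],"turn":[0,0,-96.9]},{"gripper":0.4,"delta_pos":[-23.6,-9.2,1.4],"turn":[0,0,-96.9]},{"gripper":0.4,"delta_pos":[-23.6,-9.2,1.4],"turn":[0,0,-96.9]},{"gripper":0.4,"delta_pos":[-23.6,-9.2,1.4],"turn":[0,0,-96.9]},{"gripper":0.4,"delta_pos":[-23.6,-9.2,1.4],"turn":[0,0,-96.9]},{"gripper":0.4,"delta_pos":[-23.6,-9.2,1.4],"turn":[0,0,-96.9]},{"gripper":0.4,"delta_pos":[-23.6,-9.2,1.4],"turn":[0,0,-96.9]},{"gripper":0.4,"delta_pos":[-23.6,-9.2,1.4],"turn":[0,0,-96.9]}]';  python3 - <<'E'
from h import *
np.set_printoptions(precision=4,suppress=True)
go([.504,-.2865,.22],[180,0,194])
s=arm.grab_frame("scene");t=arm.grab_frame("top");cv2.imwrite("pics/s2.png",s);cv2.imwrite("pics/t2.png",t)
z=lambda f,x,y:cv2.resize(f[y:y+90,x:x+120],(400,300),interpolation=cv2.INTER_CUBIC)
cv2.imwrite("pics/a3.png",np.hstack([z(s,265,145),z(t,250,170)]))
E
```

```text
time: 8.1
position: [0.4998, -0.2865, 0.2132]
tcp_rot: [180.0, -0.2, 162.8]
contact_force: [-0.0, 0.3, 0.4]
opening: 0.598
grasp_force: 0.0
cm [-0.4, 0.13, -0.68] turn [0.07, -0.15, -31.17] pos [ 0.4998 -0.2865  0.2132] rpy [179.97  -0.16 162.83] F [-0.   0.3  0.4] t 8.1 open 0.6 q [-37.  22.  -8.  59.  -0. -20.]
```

View pics/a3.png

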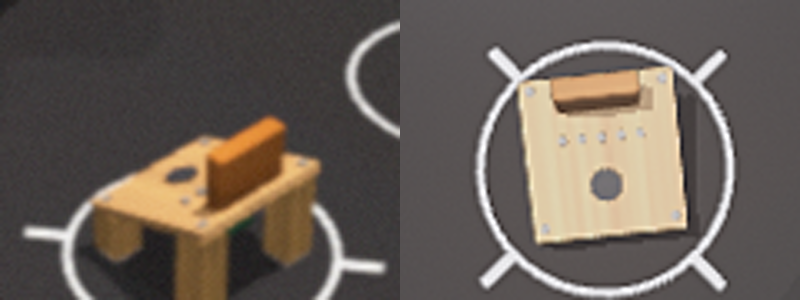

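The panel stands centred in the ticked ring, with the contact at about (312,225) in the top image and (319,197) in the scene image. I'll finish turning over the probe and measure the contact and the panel yaw.

```bash
python3 -m jog '[{"gripper":0.4,"delta_pos":[-0.4,0.1,-0.7],"turn":[0,0,-31.2]},{"gripper":0.4,"delta_pos":[-0.4,0.1,-0.7],"turn":[0,0,-31.2]},{"gripper":0.4,"delta_pos":[-0.4,0.1,-0.7],"turn":[0,0,-31.2]},{"gripper":0.4,"delta_pos":[-0.4,0.1,-0.7],"turn":[0,0,-31.2]},{"gripper":0.4,"delta_pos":[-0.4,0.1,-0.7],"turn":[0,0,-31.2]},{"gripper":0.4,"delta_pos":[-0.4,0.1,-0.7],"turn":[0,0,-31.2]}]';  python3 - <<'E'
from h import *
np.set_printoptions(precision=4,suppress=True)
s=cv2.imread("pics/s2.png");t=cv2.imread("pics/t2.png")
def cen(f,c,h,w):
    x,y=int(c[0]-w),int(c[1]-h);g=f[y:y+2*h+1,x:x+2*w+1].min(2).astype(np.uint8) if 0 else cv2.cvtColor(f[y:y+2*h+1,x:x+2*w+1],cv2.COLOR_BGR2GRAY)
    k=8;g=cv2.resize(g,None,fx=k,fy=k,interpolation=cv2.INTER_CUBIC)
    _,m=cv2.threshold(g,0,255,cv2.THRESH_BINARY_INV+cv2.THRESH_OTSU)
    C,_=cv2.findContours(m,cv2.RETR_EXTERNAL,cv2.CHAIN_APPROX_NONE);C=max(C,key=cv2.contourArea)
    e=cv2.fitEllipse(C);return (np.array(e[0])+.5)/k-.5+[x,y],np.array(e[1])/k
cs=cen(s,(319,197),4,7);ct=cen(t,(311.6,225),7,7);print(cs,ct);p=tri(cs[0],ct[0]);print("contact",p,onz("top",ct[0],.057),onz("scene",cs[0],.057))
T=lambda u,v:(250+(u-400)/3.333-.35,170+v/3.333-.35);S=lambda u,v:(265+u/3.333-.35,145+v/3.333-.35)
def yaw(a,b):d=a-b;return np.degrees(np.arctan2(-d[0],d[1]))
a,b=onz("top",T(530,93),.078),onz("top",T(662,78),.078);c,d=onz("top",T(545,230),.046),onz("top",T(677,215),.046)
print(yaw(a,b),yaw(c,d)); m=(a+b-c-d);print("long",np.degrees(np.arctan2(m[1],m[0])),"ctr",(a+b+c+d)/4)
a,b=onz("top",T(519,85),.082),onz("top",T(671,69),.082);c,d=onz("top",T(537,243),.042),onz("top",T(687,228),.042)
print(yaw(a,b),yaw(c,d)); m=(a+b-c-d);print("long",np.degrees(np.arctan2(m[1],m[0])),"ctr",(a+b+c+d)/4)
f=t[190:250,275:350];m=cv2.inRange(cv2.cvtColor(f,cv2.COLOR_BGR2HSV),(5,40,130),(30,255,255));
go([.504,-.2865,.104],[180,0,194])
E
```

```text
time: 8.8
position: [0.505, -0.2856, 0.2215]
tcp_rot: [180.0, -0.0, -166.4]
contact_force: [-0.3, -0.0, -0.3]
opening: 0.601
grasp_force: 0.0
(array([318.9861, 197.1103]), array([ 4.6786, 10.0907])) (array([311.5246, 224.91  ]), array([9.7167, 9.8039]))
contact (array([ 0.5053, -0.0504,  0.0561]), np.float64(0.0004173625011992307)) [ 0.5053 -0.0503  0.057 ] [ 0.5061 -0.0513  0.057 ]
7.340856639402884 7.275872147312335
long 6.989715783966412 ctr [ 0.526  -0.0482  0.062 ]
6.859448964327929 6.497541883072086
long 6.834600125196992 ctr [ 0.5241 -0.0482  0.062 ]
cm [0.11, -0.07, 11.75] turn [0.04, -0.05, -0.4] pos [ 0.505  -0.2856  0.2215] rpy [ 179.97   -0.05 -166.4 ] F [-0.3 -0.  -0.3] t 8.8 open 0.6 q [-37.  22.  -7.  61.  -0. -50.]
```

```bash
python3 -m jog '[{"gripper":0.4,"delta_pos":[0.1,-0.1,3],"turn":[0,0,-0.4]},{"gripper":0.4,"delta_pos":[0.1,-0.1,6],"turn":[0,0,-0.4]},{"gripper":0.4,"delta_pos":[0.1,-0.1,9],"turn":[0,0,-0.4]},{"gripper":0.4,"delta_pos":[0.1,-0.1,11],"turn":[0,0,-0.4]},{"gripper":0.4,"delta_pos":[0.1,-0.1,11.7],"turn":[0,0,-0.4]},{"gripper":0.4,"delta_pos":[0.1,-0.1,11.7],"turn":[0,0,-0.4]},{"gripper":0.4,"delta_pos":[0.1,-0.1,11.7],"turn":[0,0,-0.4]}]';  python3 - <<'E'
from h import *
go([.504,-.2865,.104],[180,0,194])
s=arm.grab_frame("scene");t=arm.grab_frame("top")
z=lambda f,x,y:cv2.resize(f[y:y+90,x:x+120],(400,300),interpolation=cv2.INTER_CUBIC)
cv2.imwrite("pics/a4.png",np.hstack([z(s,160,180),z(t,360,170)]))
E
```

```text
time: 9.5
position: [0.5051, -0.2875, 0.106]
tcp_rot: [-179.9, 0.0, -165.8]
contact_force: [-0.3, 0.2, 1.1]
opening: 0.598
grasp_force: 0.0
cm [0.09, 0.13, 0.2] turn [-0.06, 0.05, 0.15] pos [ 0.5051 -0.2875  0.106 ] rpy [-1.7994e+02  5.0000e-02 -1.6585e+02] F [-0.3  0.2  1.1] t 9.5 open 0.6 q [-37.  28. -16.  46.  -0. -51.]
```

View pics/a4.png

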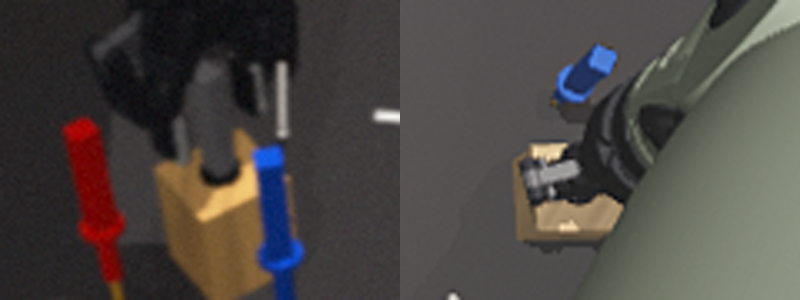

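The fingers straddle the grey grip at (210,110) in the left crop, and the red and blue probes are clear of the hand. I'll close.

```bash
python3 -m jog '[{"gripper":0.6,"delta_pos":[0.1,0.1,0.1],"turn":[0,0,0]},{"gripper":0.7,"delta_pos":[0.1,0.1,0.1],"turn":[0,0,0]},{"gripper":0.8,"delta_pos":[0.1,0.1,0.1],"turn":[0,0,0]},{"gripper":0.95,"delta_pos":[0.1,0.1,0.1],"turn":[0,0,0]},{"gripper":0.95,"delta_pos":[0.1,0.1,0.1],"turn":[0,0,0]},{"gripper":0.95,"delta_pos":[0.1,0.1,0.1],"turn":[0,0,0]},{"gripper":0.95,"delta_pos":[0.1,0.1,0.1],"turn":[0,0,0]},{"gripper":0.95,"delta_pos":[0.1,0.1,0.1],"turn":[0,0,0]}]' 45;  python3 - <<'E'
from h import *
go([.504,-.2865,.22],[180,0,194])
E
```

```text
time: 10.4
position: [0.5035, -0.2865, 0.1045]
tcp_rot: [-180.0, 0.0, -165.8]
contact_force: [-1.3, 0.3, 4.7]
opening: 0.183
grasp_force: 44.2
cm [-0.05, -0.02, -11.55] turn [-0.03, 0.02, 0.2] pos [ 0.5035 -0.2865  0.1045] rpy [-1.7997e+02  2.0000e-02 -1.6580e+02] F [-1.3  0.3  4.7] t 10.4 open 0.18 q [-37.  28. -17.  45.  -0. -51.]
```

```bash
python3 -m jog '[{"gripper":0.95,"delta_pos":[0,0,-1],"turn":[0,0,0]},{"gripper":0.95,"delta_pos":[0,0,-3],"turn":[0,0,0]},{"gripper":0.95,"delta_pos":[0,0,-6],"turn":[0,0,0]},{"gripper":0.95,"delta_pos":[0,0,-9],"turn":[0,0,0]},{"gripper":0.95,"delta_pos":[0,0,-12],"turn":[0,0,0]},{"gripper":0.95,"delta_pos":[0,0,-14],"turn":[0,0,0]},{"gripper":0.95,"delta_pos":[0,0,-15],"turn":[0,0,0]},{"gripper":0.95,"delta_pos":[0,0,-15],"turn":[0,0,0]}]';  python3 - <<'E'
from h import *
y=np.radians(7);n=np.array([-np.sin(np.radians(20))*np.cos(y),-np.sin(np.radians(20))*np.sin(y),np.cos(np.radians(20))])
X=np.array([np.cos(y),np.sin(y),0])
# tool z=-n ; tool y = panel y (+) ; tool x = y cross z
yy=np.array([-np.sin(y),np.cos(y),0]);M=np.c_[np.cross(yy,-n),yy,-n];rpy=R.from_matrix(M).as_euler("xyz",degrees=True);print(rpy,n)
C=np.array([.5055,-.0507,.057])
for d in(.13,.04):go(C+n*(.0945+d),rpy)
E
```

```text
time: 11.2
position: [0.5039, -0.2868, 0.2553]
tcp_rot: [-179.9, 0.1, -165.8]
contact_force: [0.0, 0.8, -0.3]
opening: 0.179
grasp_force: 43.8
[ 180.   20. -173.] [-0.33947078 -0.04168177  0.93969262]
cm [1.67, 23.81, -1.31] turn [1.16, -19.88, 7.14] pos [ 0.5039 -0.2868  0.2553] rpy [-1.7989e+02  9.0000e-02 -1.6580e+02] F [ 0.   0.8 -0.3] t 11.2 open 0.18 q [-37.  21.  -4.  65.   0. -51.]
cm [-1.37, 23.44, 7.15] turn [1.16, -19.88, 7.14] pos [ 0.5039 -0.2868  0.2553] rpy [-1.7989e+02  9.0000e-02 -1.6580e+02] F [ 0.   0.8 -0.3] t 11.2 open 0.18 q [-37.  21.  -4.  65.   0. -51.]
```

```bash
python3 -m jog '[{"gripper":0.95,"delta_pos":[0.2,2,-0.3],"turn":[0.1,-3,1]},{"gripper":0.95,"delta_pos":[0.5,6,-0.6],"turn":[0.3,-7,2]},{"gripper":0.95,"delta_pos":[0.9,10,-0.9],"turn":[0.6,-11,4]},{"gripper":0.95,"delta_pos":[1.2,14,-1.1],"turn":[0.8,-15,5]},{"gripper":0.95,"delta_pos":[1.4,18,-1.3],"turn":[1,-18,6.2]},{"gripper":0.95,"delta_pos":[1.6,22,-1.3],"turn":[1.2,-19.9,7.1]},{"gripper":0.95,"delta_pos":[1.7,23.8,-1.3],"turn":[1.2,-19.9,7.1]},{"gripper":0.95,"delta_pos":[1.7,23.8,-1.3],"turn":[1.2,-19.9,7.1]}]';  python3 - <<'E'
from h import *
n=np.array([-.3395,-.0417,.9397]);C=np.array([.5055,-.0507,.057])
go(C+n*(.0945+.03),[180,20,-173])
E
```

```text
time: 12.0
position: [0.4261, -0.0573, 0.2654]
tcp_rot: [179.9, 19.8, -172.8]
contact_force: [0.3, 0.3, -0.2]
opening: 0.176
grasp_force: 44.1
cm [-0.39, -0.35, 9.85] turn [0.2, -0.21, 0.15] pos [ 0.4261 -0.0573  0.2654] rpy [ 179.85   19.79 -172.84] F [ 0.3  0.3 -0.2] t 12.0 open 0.18 q [-25. -10. -41.  42.  11. -31.]
```

```bash
python3 -m jog '[{"gripper":0.95,"delta_pos":[-0.2,-0.2,1],"turn":[0.2,-0.2,0.2]},{"gripper":0.95,"delta_pos":[-0.3,-0.3,3],"turn":[0.2,-0.2,0.2]},{"gripper":0.95,"delta_pos":[-0.4,-0.3,5],"turn":[0.2,-0.2,0.2]},{"gripper":0.95,"delta_pos":[-0.4,-0.3,7],"turn":[0.2,-0.2,0.2]},{"gripper":0.95,"delta_pos":[-0.4,-0.3,9],"turn":[0.2,-0.2,0.2]},{"gripper":0.95,"delta_pos":[-0.4,-0.3,9.8],"turn":[0.2,-0.2,0.2]},{"gripper":0.95,"delta_pos":[-0.4,-0.3,9.8],"turn":[0.2,-0.2,0.2]},{"gripper":0.95,"delta_pos":[-0.4,-0.3,9.8],"turn":[0.2,-0.2,0.2]}]';  python3 - <<'E'
from h import *
n=np.array([-.3395,-.0417,.9397]);C=np.array([.5055,-.0507,.057])
go(C+n*(.0945+.01),[180,20,-173])
s=arm.grab_frame("scene");t=arm.grab_frame("top");cv2.imwrite("pics/s5.png",s);cv2.imwrite("pics/t5.png",t)
z=lambda f,x,y:cv2.resize(f[y:y+60,x:x+80],(400,300),interpolation=cv2.INTER_CUBIC)
cv2.imwrite("pics/a5.png",np.hstack([z(s,275,150),z(t,270,190)]))
o=arm.get_obs();r=R.from_euler("xyz",o["tcp_rot"],degrees=True)
print("tip predicted",o["position"]+r.apply([0,0,.0945]),[pix(k,o["position"]+r.apply([0,0,.0945])) for k in P],[pix(k,C) for k in P])
E
```

```text
time: 12.8
position: [0.4658, -0.0586, 0.1763]
tcp_rot: [-179.9, 20.1, -173.2]
contact_force: [0.2, 0.0, -0.2]
opening: 0.181
grasp_force: 44.2
cm [0.29, 0.3, 2.14] turn [-0.14, 0.09, -0.21] pos [ 0.4658 -0.0586  0.1763] rpy [-179.93   20.09 -173.22] F [ 0.2  0.  -0.2] t 12.8 open 0.18 q [-23.   0. -47.  25.  10. -28.]
tip predicted [ 0.49856027 -0.05494802  0.08838565] [array([315.79960991, 185.13346022]), array([313.14729281, 226.06538038])] [array([319.03298899, 196.88466316]), array([311.70437721, 224.83151364])]
```

View pics/a5.png

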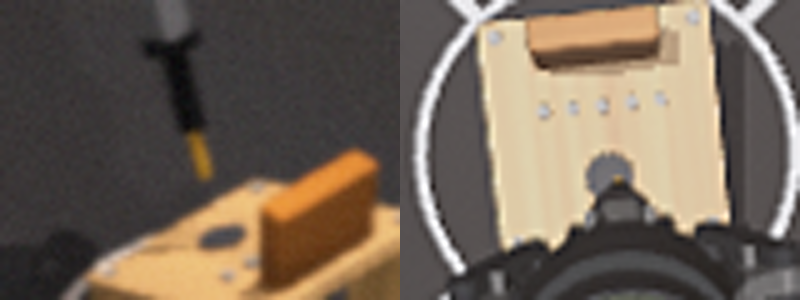

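The tip at (316.0,185.2) in the scene image and (313,225.2) in the top image matches the prediction to under 1 px. The contact is at (319,197) and (311.7,225). I'll correct sideways and approach.

```bash
python3 -m jog '[{"gripper":0.95,"delta_pos":[0.3,0.3,0.5],"turn":[-0.1,0.1,-0.2]},{"gripper":0.95,"delta_pos":[0.3,0.3,1.2],"turn":[-0.1,0.1,-0.2]},{"gripper":0.95,"delta_pos":[0.3,0.3,1.8],"turn":[-0.1,0.1,-0.2]},{"gripper":0.95,"delta_pos":[0.3,0.3,2.1],"turn":[-0.1,0.1,-0.2]},{"gripper":0.95,"delta_pos":[0.3,0.3,2.1],"turn":[-0.1,0.1,-0.2]},{"gripper":0.95,"delta_pos":[0.3,0.3,2.1],"turn":[-0.1,0.1,-0.2]},{"gripper":0.95,"delta_pos":[0.3,0.3,2.1],"turn":[-0.1,0.1,-0.2]}]';  python3 - <<'E'
from h import *
n=np.array([-.3395,-.0417,.9397]);C=np.array([.5055,-.0507,.057])
go(C+n*.0945,[180,20,-173])
s=arm.grab_frame("scene");t=arm.grab_frame("top");cv2.imwrite("pics/s6.png",s)
z=lambda f,x,y:cv2.resize(f[y:y+60,x:x+80],(400,300),interpolation=cv2.INTER_CUBIC)
cv2.imwrite("pics/a6.png",np.hstack([z(s,275,150),z(t,270,190)]))
o=arm.get_obs();r=R.from_euler("xyz",o["tcp_rot"],degrees=True)
print("tip predicted",[pix(k,o["position"]+r.apply([0,0,.0945])) for k in P])
E
```

```text
time: 13.6
position: [0.4698, -0.0547, 0.1556]
tcp_rot: [-179.9, 20.0, -173.0]
contact_force: [0.3, 0.0, -0.1]
opening: 0.182
grasp_force: 44.2
cm [0.0, -0.03, 1.05] turn [-0.05, 0.03, 0.02] pos [ 0.4698 -0.0547  0.1556] rpy [-179.94   20.03 -172.98] F [ 0.3  0.  -0.1] t 13.6 open 0.18 q [-22.   3. -48.  22.   9. -27.]
tip predicted [array([318.08038164, 192.74886862]), array([311.67364638, 225.73443159])]
```

View pics/a6.png

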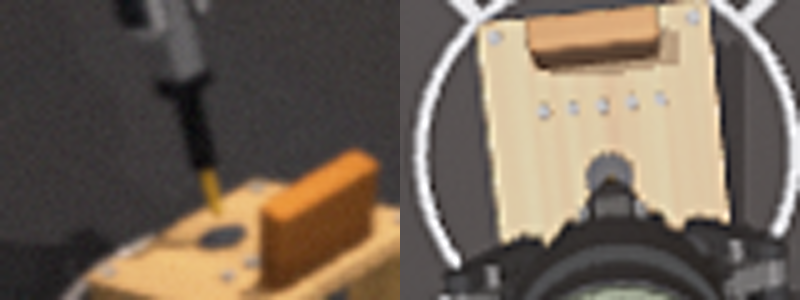

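The tip hovers just above the middle of the contact, at (216,212) in the left crop with the disc at (222,237). I'll press in steps.

```bash
python3 -m jog '[{"gripper":0.95,"delta_pos":[0,0,0.4],"turn":[0,0,0]},{"gripper":0.95,"delta_pos":[0,0,0.8],"turn":[0,0,0]},{"gripper":0.95,"delta_pos":[0,0,0.8],"turn":[0,0,0]},{"gripper":0.95,"delta_pos":[0,0,0.8],"turn":[0,0,0]}]'; python3 -m jog '[{"gripper":0.95,"delta_pos":[0,0,0.2],"turn":[0,0,0]},{"gripper":0.95,"delta_pos":[0,0,0.4],"turn":[0,0,0]},{"gripper":0.95,"delta_pos":[0,0,0.4],"turn":[0,0,0]},{"gripper":0.95,"delta_pos":[0,0,0.4],"turn":[0,0,0]}]'; python3 - <<'E'
from h import *
n=np.array([-.3395,-.0417,.9397]);C=np.array([.5055,-.0507,.057])
go(C+n*.0895,[180,20,-173]);F=[]
for i in range(12):
    arm.grab_frame("top");F.append(arm.get_obs()["contact_force"]@n)
print(np.round(F,2),np.mean(F),arm.get_obs()["time"])
E
```

```text
time: 14.1
position: [0.4723, -0.0543, 0.1477]
tcp_rot: [-180.0, 20.0, -173.0]
contact_force: [0.8, -0.2, -0.3]
opening: 0.181
grasp_force: 44.2
time: 14.5
position: [0.4739, -0.0543, 0.1443]
tcp_rot: [-179.9, 20.0, -173.0]
contact_force: [-0.4, -0.2, -0.2]
opening: 0.182
grasp_force: 44.3
cm [0.0, -0.03, 0.34] turn [-0.05, 0.03, 0.02] pos [ 0.4739 -0.0543  0.1443] rpy [-179.94   20.03 -172.98] F [-0.4 -0.2 -0.2] t 14.5 open 0.18 q [-21.   4. -49.  20.   9. -27.]
[-0.7  -0.35  0.25 -0.06 -0.48  0.55  0.75 -0.01  0.21 -0.67  0.2   0.16] -0.010454543037654371 15.1
```

```bash
python3 -m jog '[{"gripper":0.95,"delta_pos":[0,0,0.1],"turn":[0,0,0]},{"gripper":0.95,"delta_pos":[0,0,0.2],"turn":[0,0,0]},{"gripper":0.95,"delta_pos":[0,0,0.3],"turn":[0,0,0]},{"gripper":0.95,"delta_pos":[0,0,0.3],"turn":[0,0,0]},{"gripper":0.95,"delta_pos":[0,0,0.3],"turn":[0,0,0]}]'; python3 - <<'E'
from h import *
n=np.array([-.3395,-.0417,.9397]);C=np.array([.5055,-.0507,.057])
F=[]
for i in range(20):
    t=arm.grab_frame("top" if i else "scene");F.append(arm.get_obs()["contact_force"]@n)
    if not i:s=t
go(C+n*.0895,[180,20,-173])
print(np.round(F,2),np.mean(F),arm.get_obs()["time"])
z=lambda f,x,y:cv2.resize(f[y:y+45,x:x+60],(400,300),interpolation=cv2.INTER_CUBIC)
cv2.imwrite("pics/a7.png",np.hstack([z(s,290,165),z(t,280,200)]))
E
```

```text
time: 15.6
position: [0.4749, -0.0541, 0.1415]
tcp_rot: [-179.9, 20.0, -173.0]
contact_force: [-0.2, 0.4, 1.8]
opening: 0.18
grasp_force: 44.4
cm [-0.01, -0.04, 0.04] turn [-0.04, 0.03, 0.02] pos [ 0.4748 -0.0541  0.1414] rpy [-179.95   20.03 -172.98] F [-0.7 -0.5  2.4] t 16.6 open 0.18 q [-21.   4. -49.  19.   9. -27.]
[1.04 1.07 0.88 1.4  1.16 1.92 2.01 1.81 1.36 1.58 0.77 0.33 2.12 1.29
 1.28 1.54 2.1  1.72 1.78 2.53] 1.485113949323484 16.6
```

View pics/a7.png

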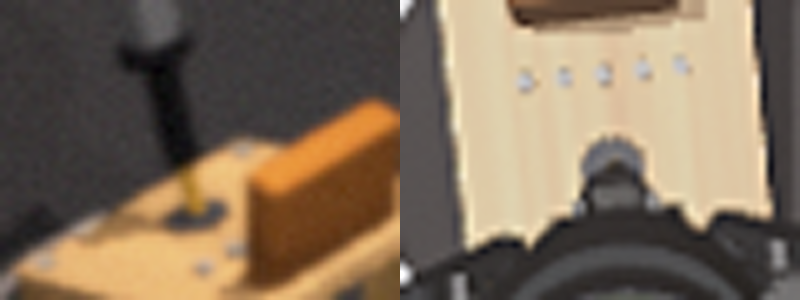

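The tip sits within about 1.5 mm of the middle of the disc, at (199,211) in the left crop with the disc centre near (196,216). Force and geometry both put the plunger about 4.5–5.5 mm in, so I'm handing the job in.

```bash
python3 -c "
from station import arm
print(arm.close_job())"
```

```text
the job is handed in; nothing more can be done
None
```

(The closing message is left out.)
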